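# Fit the keyed brass spacer onto the braked polishing spindle

## Robot

A 6-joint arm with a two-finger parallel gripper is mounted at the origin on a cart in front of the work surface, level with it; the furniture and walls round the work are solid. World frame = base frame: x ahead of the robot, y to its left, z up, the work surface at z = 0. Lengths are in m, angles in degrees, forces in N, time in s.
With the tool pointing down it reaches from about 0.375 to 0.9 m from the base axis. Payload 3.1 kg.
Tool frame: the origin (TCP) lies at the very end of the fingers, on their centre line; the grasp point (between the pads) lies bot.grip_point_offset behind it (bot.grip_point_offset is the distance from the TCP to the grasp point, in m); z points along the fingers, y is the line along which they close (so a half turn about z gives the same grasp; the last joint's range is limited). The gripper opens to 87 mm and grips with 3 to 60 N. Pads are 19 mm wide; open, the fingers measure 117 mm over their backs; the gripper's body (75 mm by 190 mm) begins 51 mm behind the grasp point.
Start: joints at [-80.816, 30.224, 82.088, -0, 67.689, -10.227], TCP at [0.208, -0.589, 0.223] pointing down, gripper open.
Joint ranges: [-176.69, 176.69], [-43.24, 126.21], [12.49, 139.97], [-82, 262], [0, 151.66], [-163.58, 163.58]. Speed limits (degrees/s): [159.86, 159.86, 180, 180, 180, 180].

## Interface

Orientations are given as a 3x3 rotation matrix whose columns are the frame's x, y, z axes.
In Python, from rig import bot, viewer, ticket gives the robot as it stands.
- The arm moves only by the tool servo_tool, never from a script. Its argument "targets" is a list of rows, each an object with "offset": the shift along the tool's x, y, z in m, a list of three; "dr": the turn, a rotation vector about the tool's x, y, z in degrees, a list of three. In form: [{"offset": [x, y, z], "dr": [ax, ay, az]}, ...]. A call has 1 to 20 rows; each row is the pose to reach, as a shift and turn from the pose commanded when the call began, along the tool's axes at that moment; what a row does not reach only later rows make up. A row lasts 1/12 s, in which the tool goes at most 41.7 mm and 7.16 degrees, less where a joint would pass 70% of its speed; a pose out of reach is approached as far as the arm can. A call with a gripper value outside its range is refused whole. "gripper" is the gripper command: -1 is fully open, 1 is shut, values between are in proportion, set as the call begins (left out, the last holds). The fingers move at their own pace and stop on an object; the grip force is fixed at half the most. Time passes only in rows, so rows that repeat a pose let the fingers close. It gives the time, the measured TCP pose, the force, the opening and the grip force at its end, in the units of the state.
- bot.read_state(): the state, without advancing time (a new reading comes with each control period).
- viewer.capture(name): name is "scene" or "top" or "wrist"; returns a dict with "color" (420x560x3 uint8, red, green, blue), "camera_matrix" (3x3 intrinsics, pixels), "R" (3x3) and "t" (3): a world point X has camera coordinates R X + t. Camera axes: x right, y down, z forward; pixel columns grow to the right and rows downward; lengths in m; the calibration is good to about 2 mm. A picture is of the moment at which its call begins. There is no depth.
- ticket.hand_in(): hands the job in; it is judged then, once.
The state is a dict: "time_s": time; "joint_positions": joint angles; "qvel": joint speeds; "tau": joint torques, N m; "position": TCP position; "tcp_rot": TCP orientation; "force": force on the tool from outside, world axes, zero at the start; "moment": the same for the moment, N m; "opening": opening from 0.0 (shut) to 1.0 (fully open); "grasp_force": force on a finger pad.
Only numpy, scipy, OpenCV 4.12 (cv2) and the standard library are available. Lean on these libraries where they do the work, as an engineer would, in place of code of your own. Each camera call takes 0.05 s, during which the arm holds its last target. There are 200 camera calls.

## Task

Pick up the square brass spacer, put it the right way up over the upright steel shaft of the blue spindle, and turn it gently on the shaft until the tab in its bore drops into the shaft's keyway and the spacer sits fully home on the blue foot; then let go of it. Feel for the keyway rather than forcing the tab, and leave the brass weight, the oil vial and the tin where they stand.

Things in the scene. Friction and masses are not known exactly. Their poses are not given: they have to be found in the camera images.
- spindle: Blue round foot fixed to the bench, 90 mm across, stepped up to a 68 mm disc whose flat top lies 14 mm above the bench. A steel shaft stands on it, braked so that it does not turn. Origin on the shaft axis at bench height; z up; x points to a short red line on the disc's top.
- spindle_face (a point): Centre of the flat blue top of the foot, on the shaft axis, 14 mm above the bench: the spacer must finally rest on this face. Axes as the spindle's. Above it comes the keyed section of the shaft, 32 mm across and 16 mm tall; then a plain pilot, 14 mm across, up to 48 mm above the face.
- keyway_mouth (a point): Point on the shaft axis at the top of the keyed section, 16 mm above the face. Axes as the spindle's, not the shaft's. The one keyway is cut down the whole keyed section, 6.2 mm wide, edges barely broken, open outward from radius 10 mm. It points up to 43 degrees (0.75 rad) to either side of the red line (+x); that angle is not measured: see or feel it.
- pilot_tip (a point): Tip of the plain pilot, on the shaft axis, 48 mm above the face (62 mm above the bench). Its last 5 mm are coned, from 14 mm to 9 mm across. Axes as the spindle's.
- spacer: Loose brass spacer, 0.18 to 0.29 kg, standing on its foot: a block 44 mm square with cut corners and 34 mm tall, each of its four upright flats 28 mm wide. Origin on its axis in the plane of its foot; z up, x and y square to the flats; +x points to the red dot on its top face, right above the tab.
- spacer_center (a point): Point on the spacer's axis half-way up, 17 mm above its foot; axes as the spacer's. Upper 16 mm: plain bore 16 mm across, runs on the pilot. Lower 18 mm: bored to 34 mm, goes over the keyed section.
- spacer_foot (a point): Point on the spacer's axis in the plane of its foot. One tab, 5 mm wide and 9 mm tall, square-edged, its end flush with the foot, stands inward from the wide bore to radius 11.2 mm on the +x side. Off the keyway it rests on the keyed section, foot 16 mm above the face; within some 0.07 rad of the keyway it drops in and the foot goes down to the face.
- weight: Small brass weight with a knob, 32 mm across, 30 mm tall, loose; a bystander to leave alone. Origin at the centre of its underside.
- vial: Square glass vial of cutting oil with a grey cap, 30x34 mm, 64 mm tall, loose; a bystander to leave alone. Origin at the centre of its underside.
- tin: Open round grey metal tin, 60 mm across, 36 mm tall, loose; a bystander to leave alone. Origin at the centre of its underside.
Not all that is in view belongs to the job. Of the things like the spacer, leave any that is pink; of the rest the larger one is meant.

How it is judged (in metres and radians):
On the way, in this order (a step that is already met when the one before it is completed fails the run):
1. the spacer is threaded on the shaft: its axis within 4 mm of the shaft's, its foot less than 30 mm above the blue face (horizontal distance between spacer_foot and spindle_face below 0.004 m and z of spacer_foot in the frame of spindle_face below 0.03 m and angle between spacer_center's own z axis and vertical below 0.2 rad), for 0.05 s.
2. the tab has dropped into the keyway and the spacer is home on the blue face (z of spacer_foot in the frame of spindle_face below 0.002 m and horizontal distance between spacer_foot and spindle_face below 0.003 m), for 0.2 s.
At the end, for the whole second after the job is handed in: The spacer stands upright (within 0.06 rad) on the shaft with its foot within 2 mm of the blue face and its axis within 3 mm of the shaft's, so its tab is in the keyway; it is released; weight, vial and tin are within 15 mm of where they started (all of step 2 and z of spacer_foot in the frame of spindle_face above -0.002 m and angle between spacer_center's own z axis and vertical below 0.06 rad and distance of each of weight, vial, tin from where it was at the start of the episode below 0.015 m); the robot touches nothing.
It fails at once if the tab is forced: spacer pressed on the spindle with more than 40 N while its foot is still over 5 mm above the blue face (contact force between spacer and spindle above 40 N and z of spacer_foot in the frame of spindle_face above 0.005 m).
It fails at once if the weight, the vial or the tin is moved more than 15 mm (distance of any of weight, vial, tin from where it was at the start of the episode above 0.015 m).
It also fails if it takes over 45 s, if anything falls off the work surface, if the arm or the gripper's body presses on something with over 40 N, if the wrist force passes 120 N, or if a joint passes its speed limit or range.

## Working session

There is one attempt and no reset: what is moved stays moved. The work goes in short steps, Python scripts to look and compute and a tool call to move; the robot and the scene stay as the last step left them, time stands still between calls to the robot, and variables do not carry over. Pictures are saved under pics/ and viewed, at most 10 in all, crops included, and the job is handed in when it is done.

Besides the shell and the picture viewer there is one more tool, called as a command line: name --argument value ..., lists and objects as JSON in quotes. servo_tool: Moves the arm, as the interface text tells. Its arguments: {"type":"object","properties":{"targets":{"type":"array"},"gripper":{"type":"number"}},"required":["targets"]}

```bash
mkdir -p pics; cat > h.py <<'E'
import numpy as np, cv2
from rig import bot, viewer, ticket
def snap(n,f):
    c=viewer.capture(n); np.savez('pics/'+f+'.npz',**{k:np.array(v) for k,v in c.items()})
    cv2.imwrite('pics/'+f+'.png',c['color'][:,:,::-1]); return c
def load(f): return np.load('pics/'+f+'.npz')
def ray(c,uv,z):
    K,R,t=c['camera_matrix'],c['R'],c['t']; o=-R.T@t
    d=R.T@np.linalg.inv(K)@np.array([uv[0],uv[1],1.]); return o+d*(z-o[2])/d[2]
def proj(c,X):
    p=c['camera_matrix']@(c['R']@np.array(X)+c['t']); return p[:2]/p[2]
E
python3 - <<'E'
from h import *
a=snap('top','top0');b=snap('scene','sc0')
s=bot.read_state();print(bot.grip_point_offset,s['position'],s['tcp_rot'],s['opening'],s['time_s'],s['force'])
for c in(a,b):print(c['camera_matrix'],-c['R'].T@c['t'])
E
```

```text
0.0187 [ 0.20766299 -0.58880745  0.221678  ] [[ 9.43157507e-01  3.32345968e-01 -2.71915051e-04]
 [ 3.32345867e-01 -9.43155666e-01  1.90134488e-03]
 [ 3.75446082e-04 -1.88363754e-03 -9.99998155e-01]] 0.9996892928396287 0.1 [ 0.2812974  -0.19999174 -0.5563172 ]
[[521.4531903    0.         289.19702091]
 [  0.         521.4531903  209.00075981]
 [  0.           0.           1.        ]] [0.41004392 0.24918773 1.06907321]
[[409.50248595   0.         272.9631461 ]
 [  0.         409.50248595 214.88217383]
 [  0.           0.           1.        ]] [ 0.75637501 -0.32610269  0.8414457 ]
```

View pics/top0.png

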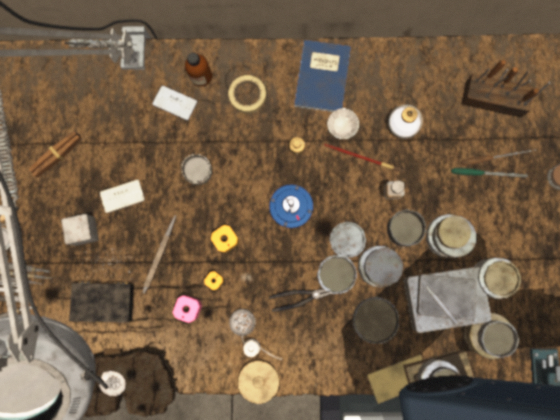

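View pics/sc0.png

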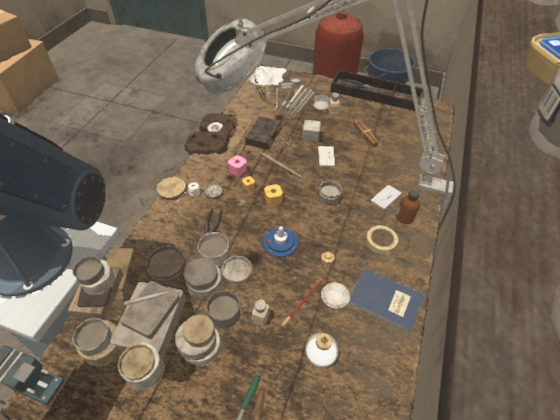

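The square, bored candidates in the top view are large yellow-brass (224,238), small yellow-brass (213,281) and pink (186,309). Pink is excluded, and (224,238) is the larger of the other two. I'll confirm that in one enlarged crop, with the spindle at (291,206).

```bash
python3 - <<'E'
from h import *
c=load('top0');im=c['color'][180:330,165:325,::-1]
cv2.imwrite('pics/crop0.png',cv2.resize(im,None,fx=4,fy=4,interpolation=cv2.INTER_CUBIC)[:600])
for n,uv,z in(('sp',(224,238),.034),('small',(213,281),.02),('pink',(186,309),.03),('spindle',(291,206),.014),('tin',(196,169),.03),('weight',(297,145),.02),('vial',(397,187),.05)):print(n,ray(c,uv,z).round(4))
E
```

```text
sp [0.4984 0.3931 0.034 ]
small [0.4137 0.4162 0.02  ]
pink [0.3595 0.467  0.03  ]
spindle [0.5644 0.2592 0.014 ]
tin [0.6402 0.4522 0.03  ]
weight [0.6909 0.2458 0.02  ]
vial [0.5952 0.0488 0.05  ]
```

View pics/crop0.png

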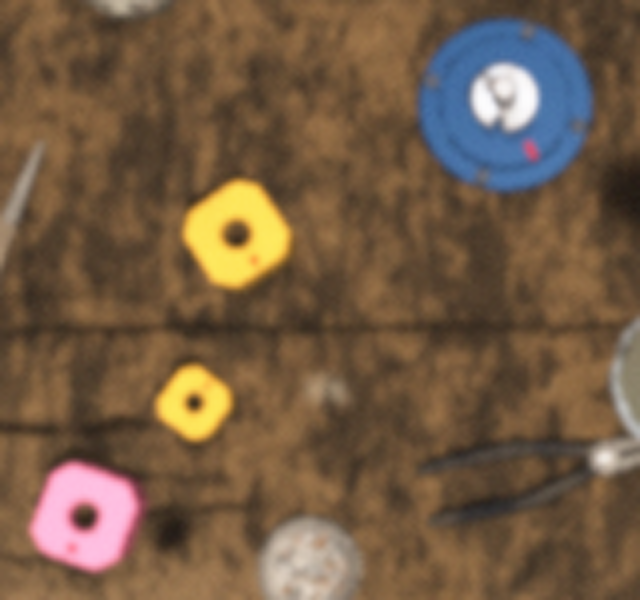

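The crop shows the large brass spacer with its bore at crop (237,234) and its red dot at (254,261), so it is upright. That dot points at about -148° in world yaw. The pink block and the smaller yellow one are decoys. The spindle's red line is at (531,150), about -151°, and a dark notch that looks like the keyway is at (498,125), about 167°. Next I move above the spacer by way of a safe waypoint.

servo_tool --targets '[{"offset":[0.438,-0.364,0],"dr":[0,0,-50]},{"offset":[0.438,-0.364,0],"dr":[0,0,-50]},{"offset":[0.438,-0.364,0],"dr":[0,0,-50]},{"offset":[0.438,-0.364,0],"dr":[0,0,-50]},{"offset":[0.438,-0.364,0],"dr":[0,0,-50]},{"offset":[0.438,-0.364,0],"dr":[0,0,-50]},{"offset":[0.438,-0.364,0],"dr":[0,0,-50]},{"offset":[0.438,-0.364,0],"dr":[0,0,-70]},{"offset":[0.438,-0.364,0],"dr":[0,0,-70]},{"offset":[0.438,-0.364,0],"dr":[0,0,-70]},{"offset":[0.438,-0.364,0],"dr":[0,0,-80]},{"offset":[0.438,-0.364,0],"dr":[0,0,-80]},{"offset":[0.438,-0.364,0],"dr":[0,0,-90]},{"offset":[0.6,-0.83,0.02],"dr":[0,0,-102]},{"offset":[0.6,-0.83,0.02],"dr":[0,0,-102]},{"offset":[0.6,-0.83,0.02],"dr":[0,0,-102]},{"offset":[0.6,-0.83,0.02],"dr":[0,0,-102]},{"offset":[0.6,-0.83,0.02],"dr":[0,0,-102]},{"offset":[0.6,-0.83,0.02],"dr":[0,0,-102]},{"offset":[0.6,-0.83,0.02],"dr":[0,0,-102]}]'

```text
time_s: 1.77
position: [0.4918, 0.169, 0.211]
tcp_rot: [[-0.521, 0.853, -0.001], [0.853, 0.521, -0.0], [0.0, -0.001, -1.0]]
force: [1.4, 0.3, 0.3]
opening: 1.0
grasp_force: 0.0
```

servo_tool --targets '[{"offset":[0.17,0.11,0.01],"dr":[0,0,0]},{"offset":[0.17,0.11,0.01],"dr":[0,0,0]},{"offset":[0.17,0.11,0.01],"dr":[0,0,0]},{"offset":[0.17,0.11,0.01],"dr":[0,0,0]},{"offset":[0.17,0.11,0.01],"dr":[0,0,0]},{"offset":[0.17,0.11,0.01],"dr":[0,0,0]},{"offset":[0.17,0.11,0.01],"dr":[0,0,0]},{"offset":[0.17,0.11,0.01],"dr":[0,0,0]}]'

```text
time_s: 2.43
position: [0.497, 0.3688, 0.2006]
tcp_rot: [[-0.522, 0.853, -0.002], [0.853, 0.522, -0.001], [-0.0, -0.002, -1.0]]
force: [0.4, -1.0, 0.7]
opening: 0.998
grasp_force: 0.0
```

```bash
python3 - <<'E'
from h import *
c=snap('wrist','w1');s=bot.read_state();print(s['position'],s['tcp_rot'],s['time_s'],s['joint_positions'],-c['R'].T@c['t'])
print(proj(c,[.4984,.3931,.034]),proj(c,[.5644,.2592,.03]))
cv2.imwrite('pics/w1b.png',cv2.resize(c['color'][:,:,::-1],(800,600),interpolation=cv2.INTER_CUBIC))
E
```

```text
[0.49729107 0.36818155 0.20083024] [[-5.20769970e-01  8.53695952e-01 -1.36361094e-03]
 [ 8.53696973e-01  5.20768623e-01 -1.23271753e-03]
 [-3.42240172e-04 -1.80607280e-03 -9.99998310e-01]] 2.4833 [ 2.61953937e+01  3.11697704e+01  8.42187016e+01 -3.19478946e-02
  6.47128145e+01 -5.17483207e+00] [0.45543747 0.43641494 0.3634208 ]
[292.87380553 168.6220144 ] [278.5393955  301.67187292]
```

View pics/w1b.png

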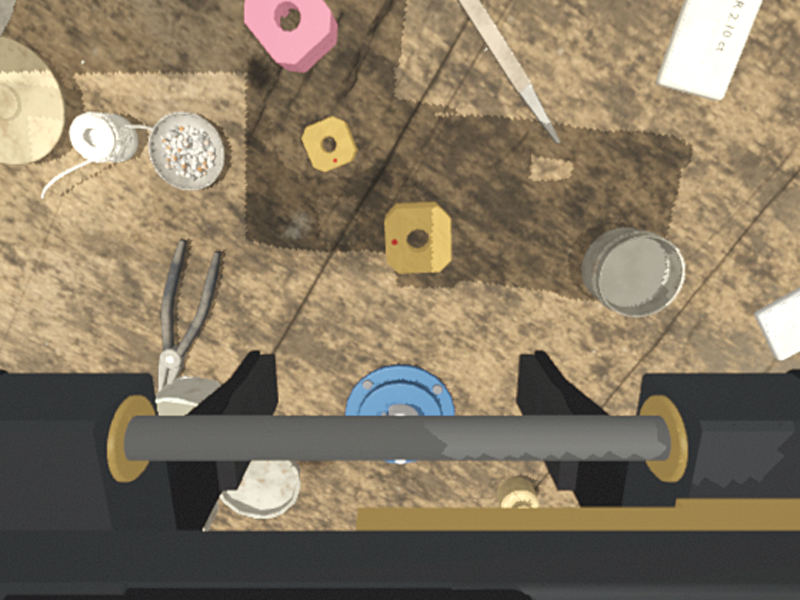

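The wrist view (800x600) shows the spacer's bore at (417,238) and its dot at (394,241). The spindle is partly hidden behind the gripper bar at (400,400). I'll fit the spacer silhouette for a precise pose.

```bash
python3 - <<'E'
from h import *
from scipy.optimize import minimize
def fit(f,uv,x0):
    c=load(f);hsv=cv2.cvtColor(c['color'],cv2.COLOR_RGB2HSV)
    m=((hsv[...,0]>15)&(hsv[...,0]<35)&(hsv[...,1]>100)&(hsv[...,2]>90)).astype(np.uint8)
    n,l,st,_=cv2.connectedComponentsWithStats(m)
    w=np.zeros_like(m);w[uv[1]-40:uv[1]+40,uv[0]-40:uv[0]+40]=1
    l0=l*w; k=np.argmax(np.bincount(l0.ravel())[1:])+1
    cs,_=cv2.findContours((l0==k).astype(np.uint8),cv2.RETR_EXTERNAL,cv2.CHAIN_APPROX_NONE)
    M=np.zeros((420*4,560*4),np.uint8);M0=np.zeros((420,560),np.uint8);cv2.drawContours(M0,cs,-1,1,-1)
    M=cv2.resize(M0,None,fx=4,fy=4,interpolation=cv2.INTER_NEAREST)
    a,b=.022,.014;P=np.array([(a,b),(b,a),(-b,a),(-a,b),(-a,-b),(-b,-a),(b,-a),(a,-b)])
    def cost(p):
        th=np.radians(p[2]);R=np.array([[np.cos(th),-np.sin(th)],[np.sin(th),np.cos(th)]])
        Q=P@R.T+p[:2]/1000
        pts=np.array([proj(c,[q[0],q[1],z]) for q in Q for z in(0,.034)])
        h=cv2.convexHull(((pts+.5)*4).astype(np.float32)).round().astype(np.int32)
        r=np.zeros_like(M);cv2.fillPoly(r,[h],1);return float((r!=M).sum())/16
    r=minimize(cost,x0,method='Nelder-Mead',options=dict(initial_simplex=[x0,x0+[4,0,0],x0+[0,4,0],x0+[0,0,8]]))
    print(f,r.x,r.fun,M0.sum())
x0=np.array([498.,393,-148])
fit('w1',(292,167),x0);fit('top0',(224,238),x0)
c=load('w1');print('bore',ray(c,(292.3,166.6),.034),'dot',ray(c,(275.8,168.7),.034))
c=load('top0')
q=ray(c,(165+504/4,180+98/4),.03);print('keyed c',q,'foot c',ray(c,(165+506/4,180+104/4),.007),'key',ray(c,(289.5,211.25),.03)-q,'line',ray(c,(297.75,217.5),.014))
E
```

```text
w1 [ 498.05652006  393.34124228 -145.19714506] 111.5 2207
top0 [ 499.3059104   394.72493456 -148.70205763] 153.3125 677
bore [0.49687878 0.39447487 0.034     ] dot [0.48438899 0.38441171 0.034     ]
keyed c [0.5651511  0.25905413 0.03      ] foot c [0.56545285 0.2582683  0.007     ] key [-0.01369549  0.00312672  0.        ] line [0.54061846 0.24566254 0.014     ]
```

servo_tool --targets '[{"offset":[0.021,0.014,0.03],"dr":[0,0,-1.5]},{"offset":[0.021,0.014,0.06],"dr":[0,0,-1.5]},{"offset":[0.021,0.014,0.09],"dr":[0,0,-1.5]},{"offset":[0.021,0.014,0.12],"dr":[0,0,-1.5]},{"offset":[0.021,0.014,0.14],"dr":[0,0,-1.5]},{"offset":[0.021,0.014,0.155],"dr":[0,0,-1.5]},{"offset":[0.021,0.014,0.17],"dr":[0,0,-1.5]},{"offset":[0.021,0.014,0.18],"dr":[0,0,-1.5]},{"offset":[0.021,0.014,0.187],"dr":[0,0,-1.5]},{"offset":[0.021,0.014,0.192],"dr":[0,0,-1.5]},{"offset":[0.021,0.014,0.192],"dr":[0,0,-1.5]},{"offset":[0.021,0.014,0.192],"dr":[0,0,-1.5]}]'

```text
time_s: 3.48
position: [0.4992, 0.3944, 0.0098]
tcp_rot: [[-0.543, 0.84, 0.001], [0.84, 0.543, 0.0], [-0.0, 0.001, -1.0]]
force: [0.0, -0.7, -0.2]
opening: 1.001
grasp_force: 0.0
```

servo_tool --targets '[{"offset":[0,0,0],"dr":[0,0,0]},{"offset":[0,0,0],"dr":[0,0,0]},{"offset":[0,0,0],"dr":[0,0,0]},{"offset":[0,0,0],"dr":[0,0,0]},{"offset":[0,0,0],"dr":[0,0,0]},{"offset":[0,0,0],"dr":[0,0,0]},{"offset":[0,0,0],"dr":[0,0,0]},{"offset":[0,0,0],"dr":[0,0,0]},{"offset":[0,0,0],"dr":[0,0,0]},{"offset":[0,0,0],"dr":[0,0,0]}]' --gripper 1

```text
time_s: 4.32
position: [0.4984, 0.3944, 0.0093]
tcp_rot: [[-0.543, 0.84, -0.001], [0.84, 0.543, -0.0], [0.0, -0.001, -1.0]]
force: [0.0, -1.2, 0.6]
opening: 0.501
grasp_force: 29.9
```

servo_tool --targets '[{"offset":[0,0,-0.02],"dr":[0,0,0]},{"offset":[0,0,-0.05],"dr":[0,0,0]},{"offset":[0,0,-0.085],"dr":[0,0,0]},{"offset":[-0.01,-0.005,-0.12],"dr":[0,0,5]},{"offset":[-0.04,-0.015,-0.12],"dr":[0,0,11]},{"offset":[-0.07,-0.03,-0.12],"dr":[0,0,17]},{"offset":[-0.1,-0.04,-0.12],"dr":[0,0,23]},{"offset":[-0.13,-0.05,-0.12],"dr":[0,0,29]},{"offset":[-0.16,-0.06,-0.12],"dr":[0,0,35]},{"offset":[-0.185,-0.07,-0.12],"dr":[0,0,40]},{"offset":[-0.2,-0.077,-0.12],"dr":[0,0,44]},{"offset":[-0.21,-0.08,-0.12],"dr":[0,0,46]},{"offset":[-0.21,-0.08,-0.12],"dr":[0,0,46]},{"offset":[-0.21,-0.08,-0.12],"dr":[0,0,46]},{"offset":[-0.21,-0.08,-0.12],"dr":[0,0,46]}]'

```text
time_s: 5.57
position: [0.5454, 0.1758, 0.1291]
tcp_rot: [[0.225, 0.974, -0.0], [0.974, -0.225, 0.001], [0.0, -0.0, -1.0]]
force: [0.2, 0.4, -2.3]
opening: 0.505
grasp_force: 29.9
```

```bash
python3 - <<'E'
from h import *
c=snap('wrist','w2');s=bot.read_state();print(s['position'],s['tcp_rot'],s['time_s'],s['force'],s['opening'])
for z in(.014,.03,.062):print(proj(c,[.565,.259,z]))
cv2.imwrite('pics/w2b.png',cv2.resize(c['color'][:,:,::-1],(800,600),interpolation=cv2.INTER_CUBIC))
E
```

```text
[0.54527012 0.17600387 0.12915641] [[ 2.24334289e-01  9.74512193e-01 -3.36224593e-04]
 [ 9.74512208e-01 -2.24334164e-01  3.73731081e-04]
 [ 2.88778832e-04 -4.11495667e-04 -9.99999874e-01]] 5.6167 [ 0.23529172  0.35161854 -1.57681227] 0.5037423602043863
[278.84992807  95.67188823]
[278.92175231  95.1118571 ]
[279.09564194  93.75599727]
```

View pics/w2b.png

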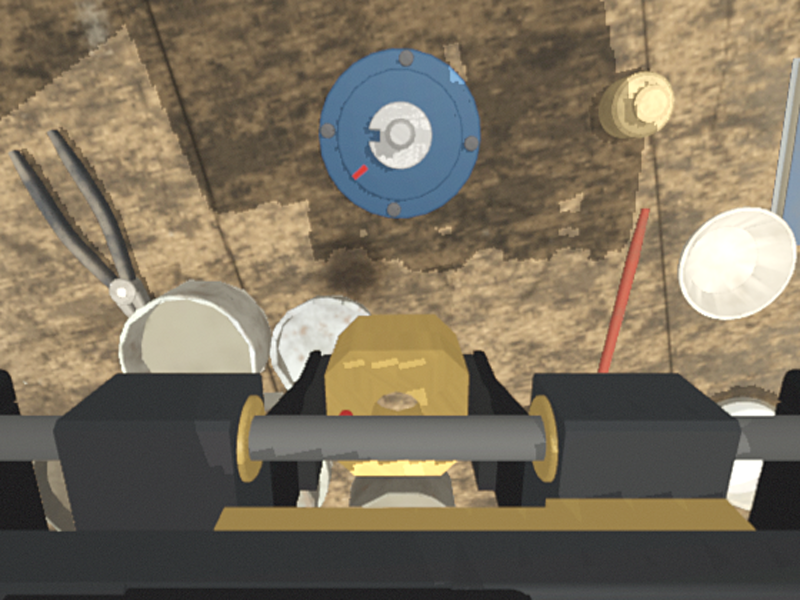

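The wrist view (800x600) shows the foot and shaft centred at (400,134), the keyway notch at (374,135) pointing left, and the red line at (360,172). The spacer is held upright with its dot at (346,414). Next I compute the shaft centre and keyway angle numerically.

```bash
python3 - <<'E'
from h import *
c=load('w2');im=c['color'];hsv=cv2.cvtColor(im,cv2.COLOR_RGB2HSV)
b=((hsv[...,0]>95)&(hsv[...,0]<125)&(hsv[...,1]>90)).astype(np.uint8);b[:,360:]=0;b[160:]=0
cs,_=cv2.findContours(b,cv2.RETR_EXTERNAL,cv2.CHAIN_APPROX_NONE);k=max(cs,key=cv2.contourArea)
e=cv2.fitEllipse(cv2.convexHull(k));print('foot',e,ray(c,e[0],.008))
m=np.zeros_like(b);cv2.circle(m,(280,94),24,1,-1)
w=((hsv[...,1]<60)&(hsv[...,2]>110)&(m>0)).astype(np.uint8)
k2=max(cv2.findContours(w,cv2.RETR_EXTERNAL,cv2.CHAIN_APPROX_NONE)[0],key=cv2.contourArea)
e2=cv2.fitEllipseAMS(cv2.convexHull(k2));q=ray(c,e2[0],.03);print('keyed',e2,q)
# polar profile of notch
for r in(.0125,.0135,.0145):
    o=[]
    for a in range(130,220,3):
        p=proj(c,[q[0]+r*np.cos(np.radians(a)),q[1]+r*np.sin(np.radians(a)),.03]).astype(np.float32)
        o.append(cv2.getRectSubPix(im[...,0].copy(),(1,1),tuple(map(float,p)))[0,0])
    print(r,o)
red=((hsv[...,1]>140)&((hsv[...,0]<8)|(hsv[...,0]>172))).astype(np.uint8)
n,l,s,ct=cv2.connectedComponentsWithStats(red)
for i in range(1,n):
    if s[i,4]>8 and ct[i,1]<320:print(ct[i],s[i,4],ray(c,ct[i],.014),ray(c,ct[i],.129-.0093+.034))
g=np.array([.5453,.1760,.154]);print(proj(c,g))
E
```

```text
foot ((279.3758544921875, 92.86741638183594), (112.45783996582031, 118.31166076660156), 0.8637649416923523) [0.56591698 0.26107822 0.008     ]
keyed ((279.6307373046875, 94.17900085449219), (45.00652313232422, 47.48280715942383), 5.7755842208862305) [0.56564197 0.25950991 0.03      ]
0.0125 [np.uint8(218), np.uint8(218), np.uint8(217), np.uint8(217), np.uint8(216), np.uint8(217), np.uint8(214), np.uint8(200), np.uint8(150), np.uint8(100), np.uint8(68), np.uint8(65), np.uint8(68), np.uint8(67), np.uint8(68), np.uint8(65), np.uint8(74), np.uint8(113), np.uint8(159), np.uint8(183), np.uint8(181), np.uint8(180), np.uint8(181), np.uint8(180), np.uint8(180), np.uint8(180), np.uint8(178), np.uint8(177), np.uint8(186), np.uint8(190)]
0.0135 [np.uint8(216), np.uint8(218), np.uint8(218), np.uint8(218), np.uint8(218), np.uint8(216), np.uint8(217), np.uint8(209), np.uint8(167), np.uint8(105), np.uint8(69), np.uint8(66), np.uint8(73), np.uint8(72), np.uint8(67), np.uint8(61), np.uint8(90), np.uint8(156), np.uint8(194), np.uint8(192), np.uint8(186), np.uint8(185), np.uint8(185), np.uint8(181), np.
[... 170 characters left out ...]
np.uint8(219), np.uint8(219), np.uint8(216), np.uint8(185), np.uint8(118), np.uint8(74), np.uint8(75), np.uint8(86), np.uint8(82), np.uint8(66), np.uint8(67), np.uint8(115), np.uint8(191), np.uint8(223), np.uint8(221), np.uint8(214), np.uint8(212), np.uint8(214), np.uint8(199), np.uint8(188), np.uint8(180), np.uint8(180), np.uint8(193), np.uint8(221), np.uint8(243)]
[251.60526316 120.02631579] 38 [0.54017762 0.24610103 0.014     ] [0.55145977 0.24940678 0.1537    ]
[434.44264943 210.14862682] 619 [0.67257591 0.1400122  0.014     ] [0.61732899 0.19662674 0.1537    ]
[241.85185185 288.85185185] 27 [0.49520313 0.10414976 0.014     ] [0.52908461 0.17878488 0.1537    ]
[278.27093794 287.3835582 ]
```

The keyway edges are at about 155° and 180°, so its centre is near 167.5°. The tab direction in the grasp is about 167°. I'll move over the shaft, just above the pilot tip.

servo_tool --targets '[{"offset":[0.02,0.001,0],"dr":[0,0,0]},{"offset":[0.045,0.001,0],"dr":[0,0,0]},{"offset":[0.07,0.001,0],"dr":[0,0,0]},{"offset":[0.0865,0.001,0.01],"dr":[0,0,0]},{"offset":[0.0865,0.001,0.03],"dr":[0,0,0]},{"offset":[0.0865,0.001,0.045],"dr":[0,0,0]},{"offset":[0.0865,0.001,0.053],"dr":[0,0,0]},{"offset":[0.0865,0.001,0.053],"dr":[0,0,0]},{"offset":[0.0865,0.001,0.053],"dr":[0,0,0]},{"offset":[0.0865,0.001,0.053],"dr":[0,0,0]}]'

```text
time_s: 6.45
position: [0.5668, 0.259, 0.0768]
tcp_rot: [[0.226, 0.974, 0.001], [0.974, -0.226, 0.0], [0.001, 0.001, -1.0]]
force: [0.8, -0.9, -1.6]
opening: 0.502
grasp_force: 29.9
```

```bash
python3 - <<'E'
from h import *
c=snap('wrist','w3');s=bot.read_state();print(s['position'],s['tcp_rot'],s['time_s'],s['force'],s['moment'])
a=c['color'][225:375,180:380,::-1];d=snap('scene','s3')
b=d['color'][190:290,230:330,::-1]
A=cv2.resize(a,(400,300),interpolation=cv2.INTER_CUBIC);B=cv2.resize(b,(400,400),interpolation=cv2.INTER_CUBIC)
cv2.imwrite('pics/c3.png',np.hstack([np.pad(A,((0,100),(0,0),(0,0))),B]))
E
```

```text
[0.56703462 0.25894485 0.07716033] [[ 2.26491452e-01  9.74011379e-01  1.85920522e-03]
 [ 9.74012764e-01 -2.26492655e-01  4.61813541e-04]
 [ 8.70907972e-04  1.70629280e-03 -9.99998165e-01]] 6.5 [ 0.55084098 -0.39834153 -1.78864956] [ 0.0033809  -0.08776473  0.00719947]
```

View pics/c3.png

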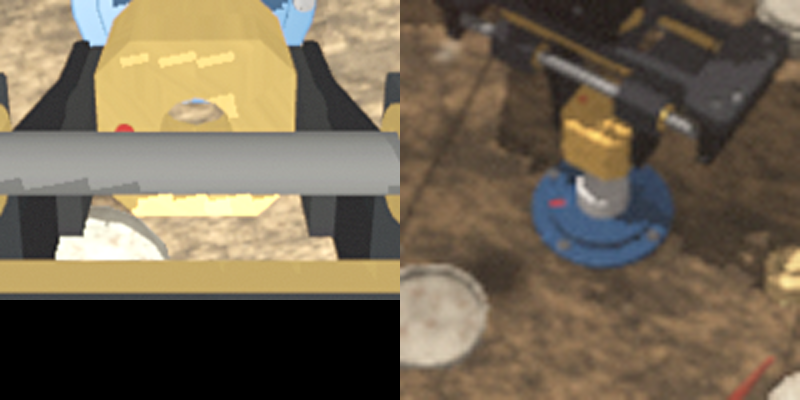

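The spacer is hanging over the pilot tip, roughly aligned (scene crop at (600,150)). Next is a slow descent with small steps, checking the force.

servo_tool --targets '[{"offset":[0.0008,-0.001,0],"dr":[0,0,0]},{"offset":[0.0008,-0.001,0.002],"dr":[0,0,0]},{"offset":[0.0008,-0.001,0.004],"dr":[0,0,0]},{"offset":[0.0008,-0.001,0.006],"dr":[0,0,0]},{"offset":[0.0008,-0.001,0.008],"dr":[0,0,0]},{"offset":[0.0008,-0.001,0.01],"dr":[0,0,0]},{"offset":[0.0008,-0.001,0.012],"dr":[0,0,0]},{"offset":[0.0008,-0.001,0.012],"dr":[0,0,0]}]'

```text
time_s: 7.22
position: [0.5651, 0.2597, 0.0637]
tcp_rot: [[0.226, 0.974, -0.001], [0.974, -0.226, -0.0], [-0.001, -0.001, -1.0]]
force: [0.4, 0.5, -1.7]
opening: 0.506
grasp_force: 29.9
```

servo_tool --targets '[{"offset":[0,0,0.003],"dr":[0,0,0]},{"offset":[0,0,0.006],"dr":[0,0,0]},{"offset":[0,0,0.009],"dr":[0,0,0]},{"offset":[0,0,0.011],"dr":[0,0,0]},{"offset":[0,0,0.013],"dr":[0,0,0]},{"offset":[0,0,0.014],"dr":[0,0,0]},{"offset":[0,0,0.014],"dr":[0,0,0]}]'

```text
time_s: 7.8
position: [0.5652, 0.2598, 0.05]
tcp_rot: [[0.226, 0.974, -0.001], [0.974, -0.226, -0.0], [-0.0, -0.001, -1.0]]
force: [0.0, -0.2, -1.3]
opening: 0.501
grasp_force: 29.9
```

Foot at about 41 mm, no contact force. I keep going down the pilot.

servo_tool --targets '[{"offset":[0,0,0.001],"dr":[0,0,0]},{"offset":[0,0,0.002],"dr":[0,0,0]},{"offset":[0,0,0.003],"dr":[0,0,0]},{"offset":[0,0,0.004],"dr":[0,0,0]},{"offset":[0,0,0.005],"dr":[0,0,0]},{"offset":[0,0,0.006],"dr":[0,0,0]},{"offset":[0,0,0.007],"dr":[0,0,0]},{"offset":[0,0,0.007],"dr":[0,0,0]}]'

```text
time_s: 8.47
position: [0.5653, 0.2598, 0.0431]
tcp_rot: [[0.226, 0.974, -0.0], [0.974, -0.226, -0.0], [-0.0, -0.0, -1.0]]
force: [0.3, 0.3, -3.2]
opening: 0.504
grasp_force: 29.9
```

The spacer is threaded with no lateral load. Now I lower gently toward the keyed section, which it should reach near TCP z 0.039.

servo_tool --targets '[{"offset":[0,0,0.001],"dr":[0,0,0]},{"offset":[0,0,0.002],"dr":[0,0,0]},{"offset":[0,0,0.003],"dr":[0,0,0]},{"offset":[0,0,0.0035],"dr":[0,0,0]},{"offset":[0,0,0.004],"dr":[0,0,0]},{"offset":[0,0,0.0045],"dr":[0,0,0]},{"offset":[0,0,0.0045],"dr":[0,0,0]},{"offset":[0,0,0.0045],"dr":[0,0,0]}]'

```text
time_s: 9.13
position: [0.5655, 0.2599, 0.0388]
tcp_rot: [[0.227, 0.974, 0.0], [0.974, -0.227, 0.0], [0.0, 0.0, -1.0]]
force: [-0.0, 0.0, -1.9]
opening: 0.501
grasp_force: 29.9
```

servo_tool --targets '[{"offset":[0,0,0.0005],"dr":[0,0,0]},{"offset":[0,0,0.001],"dr":[0,0,0]},{"offset":[0,0,0.0015],"dr":[0,0,0]},{"offset":[0,0,0.0015],"dr":[0,0,0]},{"offset":[0,0,0.0015],"dr":[0,0,0]}]'

```text
time_s: 9.55
position: [0.5656, 0.2599, 0.0373]
tcp_rot: [[0.227, 0.974, 0.0], [0.974, -0.227, 0.0], [0.0, 0.0, -1.0]]
force: [0.7, 0.2, -1.8]
opening: 0.503
grasp_force: 29.9
```

servo_tool --targets '[{"offset":[0,0,0.0005],"dr":[0,0,0]},{"offset":[0,0,0.001],"dr":[0,0,0]},{"offset":[0,0,0.0015],"dr":[0,0,0]},{"offset":[0,0,0.002],"dr":[0,0,0]},{"offset":[0,0,0.0025],"dr":[0,0,0]},{"offset":[0,0,0.003],"dr":[0,0,0]},{"offset":[0,0,0.003],"dr":[0,0,0]}]'

```text
time_s: 10.13
position: [0.5656, 0.2599, 0.0343]
tcp_rot: [[0.227, 0.974, 0.0], [0.974, -0.227, 0.0], [0.0, 0.0, -1.0]]
force: [0.6, 0.9, -2.0]
opening: 0.502
grasp_force: 29.9
```

No resistance 5 mm below the keyed top, so the tab is in the keyway. I continue down.

servo_tool --targets '[{"offset":[0,0,0.001],"dr":[0,0,0]},{"offset":[0,0,0.002],"dr":[0,0,0]},{"offset":[0,0,0.003],"dr":[0,0,0]},{"offset":[0,0,0.004],"dr":[0,0,0]},{"offset":[0,0,0.005],"dr":[0,0,0]},{"offset":[0,0,0.006],"dr":[0,0,0]},{"offset":[0,0,0.007],"dr":[0,0,0]},{"offset":[0,0,0.008],"dr":[0,0,0]},{"offset":[0,0,0.008],"dr":[0,0,0]}]'

```text
time_s: 10.88
position: [0.5656, 0.2599, 0.0261]
tcp_rot: [[0.227, 0.974, 0.0], [0.974, -0.227, 0.0], [0.0, 0.0, -1.0]]
force: [0.4, 2.6, -1.6]
opening: 0.505
grasp_force: 29.9
```

servo_tool --targets '[{"offset":[0,0,0.0007],"dr":[0,0,0]},{"offset":[0,0,0.0014],"dr":[0,0,0]},{"offset":[0,0,0.002],"dr":[0,0,0]},{"offset":[0,0,0.0025],"dr":[0,0,0]},{"offset":[0,0,0.003],"dr":[0,0,0]},{"offset":[0,0,0.003],"dr":[0,0,0]},{"offset":[0,0,0.003],"dr":[0,0,0]}]'

```text
time_s: 11.47
position: [0.5656, 0.2599, 0.0234]
tcp_rot: [[0.226, 0.974, 0.0], [0.974, -0.226, 0.0], [0.0, 0.0, -1.0]]
force: [0.8, 3.2, -0.8]
opening: 0.505
grasp_force: 29.9
```

servo_tool --targets '[{"offset":[0,0,0.0004],"dr":[0,0,0]},{"offset":[0,0,0.0008],"dr":[0,0,0]},{"offset":[0,0,0.0008],"dr":[0,0,0]},{"offset":[0,0,0.0008],"dr":[0,0,0]}]'

```text
time_s: 11.8
position: [0.5656, 0.2599, 0.0233]
tcp_rot: [[0.226, 0.974, 0.0], [0.974, -0.226, 0.0], [0.0, 0.0, -1.0]]
force: [-0.6, 2.4, 5.4]
opening: 0.5
grasp_force: 29.9
```

Firm contact at exactly the home height (TCP 0.0233, 5 N up). Next I release and retreat.

servo_tool --targets '[{"offset":[0,0,0],"dr":[0,0,0]},{"offset":[0,0,0],"dr":[0,0,0]},{"offset":[0,0,0],"dr":[0,0,0]},{"offset":[0,0,0],"dr":[0,0,0]},{"offset":[0,0,0],"dr":[0,0,0]},{"offset":[0,0,0],"dr":[0,0,0]},{"offset":[0,0,0],"dr":[0,0,0]},{"offset":[0,0,-0.01],"dr":[0,0,0]},{"offset":[0,0,-0.03],"dr":[0,0,0]},{"offset":[0,0,-0.06],"dr":[0,0,0]},{"offset":[0,0,-0.09],"dr":[0,0,0]},{"offset":[-0.02,0,-0.12],"dr":[0,0,0]},{"offset":[-0.05,0,-0.13],"dr":[0,0,0]},{"offset":[-0.07,0,-0.13],"dr":[0,0,0]},{"offset":[-0.07,0,-0.13],"dr":[0,0,0]},{"offset":[-0.07,0,-0.13],"dr":[0,0,0]}]' --gripper -1

```text
time_s: 13.13
position: [0.5497, 0.191, 0.1535]
tcp_rot: [[0.228, 0.974, 0.001], [0.974, -0.228, 0.001], [0.001, 0.001, -1.0]]
force: [0.5, 0.8, -0.2]
opening: 1.002
grasp_force: 0.0
```

```bash
python3 - <<'E'
from h import *
c=snap('wrist','w4');s=bot.read_state();print(s['position'],s['opening'],s['force'],s['time_s'])
d=snap('scene','s4');b=d['color'][190:290,230:340,::-1]
cv2.imwrite('pics/c4.png',np.hstack([cv2.resize(c['color'][:200,180:380,::-1],(400,400),interpolation=cv2.INTER_CUBIC),cv2.resize(b,(400,400))]))
E
```

```text
[0.54981755 0.19174887 0.15304807] 0.9985575896667911 [0.35934817 1.03797966 0.58487975] 13.1833
```

View pics/c4.png

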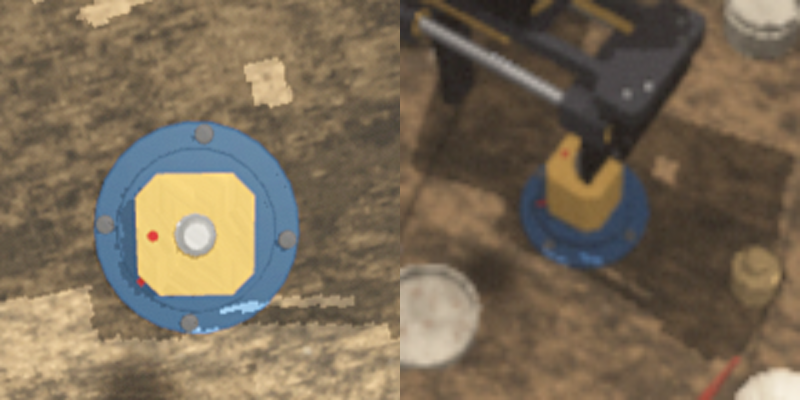

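The spacer sits home on the blue foot, centred at crop (196,235), with the pilot showing through the bore and the gripper clear of it. The weight is still at its spot.

```bash
python3 -c "
from h import *
print(ticket.hand_in())"
```

```text
the job is handed in; nothing more can be done
None
```

The large brass spacer is home on the blue foot with its tab in the keyway, released with the gripper clear, and I handed the job in at about 13 s; the tab dropped straight in at the keyway angle seen by camera, so I did not turn it on the shaft, and the hand-in returned no verdict.

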